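# Shut the red stopcock under the sliding cover

### The arm

A 7-joint arm with a two-finger parallel gripper is mounted at the origin on a cart in front of the work surface, level with it; the furniture and walls round the work are solid. World frame = base frame: x ahead of the robot, y to its left, z up, the work surface at z = 0. Lengths are in m, angles in rad, forces in N, time in s.
With the tool pointing down it reaches from about 0.425 to 1.025 m from the base axis. Payload 3.6 kg.
Tool frame: the origin (TCP) lies midway between the tips of the shut fingers; the grasp point (between the pads) lies 19 mm behind it; y points along the fingers, z is the direction in which the jaws open and shut, and the axes are right-handed (so a half turn about y gives the same grasp; the last joint's range is limited). The gripper opens to 85 mm and grips with 20 to 120 N. Pads are 22 mm wide; open, the fingers measure 114 mm over their backs; the gripper's body (76 mm by 85 mm) begins 54 mm behind the grasp point. The pads swing forward as they close: fully open they stand 13 mm farther back than shut.
Start: joints at [-1.313, 0.591, 0.048, 1.609, -0.033, 0.943, -0.034], TCP at [0.249, 0.681, 0.231] pointing down, gripper open.
Joint ranges: [-2.69, 2.69], [-0.47, 2.24], [-1.27, 1.36], [0.19, 2.51], [-1.53, 4.68], [0.08, 2.07], [-3.09, 3.09]. Speed limits (rad/s): [2.57, 2.57, 3.14, 3.14, 3.14, 3.14, 3.14].

### API

Orientations are given as a rotation vector (axis times angle).
In Python, from workcell import arm gives the robot as it stands.
- The arm moves only by the tool carry_out, never from a script. Its argument "plan" is a list of rows, each a list of 3 entries, a list of its own where there are three numbers: the opening, from 0 (shut) to 1 (fully open), then the shift along the world's x, y, z in m, then the turn, a rotation vector about the world's x, y, z in rad. In form: [[claw, [tx, ty, tz], [ax, ay, az]], ...]. A call has 1 to 8 rows; each row is the pose to reach, as a shift and turn from the pose commanded when the call began; what a row does not reach only later rows make up. A row lasts 1/10 s, in which the tool goes at most 50 mm and 8.59 degrees, less where a joint would pass 70% of its speed; a pose out of reach is approached as far as the arm can. A call with a gripper value outside its range is refused whole. The fingers move at their own pace and stop on an object; "newtons" is the grip in N (left out, the last holds). Time passes only in rows, so rows that repeat a pose let the fingers close. It gives the time, the measured TCP pose, the force and the opening at its end, in the units of the state.
- arm.sense(): the state, without advancing time (a new reading comes with each control period).
- arm.get_image(name): name is "scene" or "top"; returns the picture (420x560x3 uint8, red, green, blue); there is no depth.
- arm.calibration(name): a dict with "K" (3x3 intrinsics, pixels), "k1" (the pictures are not rectified: a ray, as slopes to the right and down, at radius r is drawn at 1 + k1 r^2 times it, then the intrinsics apply), "view" (4x4, takes a point from world to camera coordinates). Camera axes: x right, y down, z forward; pixel columns grow to the right and rows downward; lengths in m; the calibration is good to about 2 mm. A picture is of the moment at which its call begins. calibration takes no time and is no camera call.
- arm.sign_off(): hands the job in, once; it reports no verdict.
The state is a dict: "t": time; "qpos": joint angles; "qvel": joint speeds; "joint_efforts": joint torques, N m; "ee_pos": TCP position; "tcp_rot": TCP orientation; "wrist_force": force on the tool from outside, world axes, zero at the start; "wrist_torque": the same for the moment, N m; "gripper_width": finger opening in m.
Only numpy, scipy, OpenCV 4.12 (cv2) and the standard library are available. Lean on these libraries where they do the work, as an engineer would, in place of code of your own. Each camera call takes 0.05 s, during which the arm holds its last target.

### The job

Push the aluminium cover of the grey stopcock box along its rails, all the way aside to its stop and leave it there, then push the red lever that it hid a quarter turn clockwise (seen from above) until it is fully shut. Only push: do not pinch the cover or the lever. Leave the blue lever open, and do not disturb or pick up the bottles and other things standing about.

Things in the scene. Friction and masses are not known exactly. Their poses are not given: they have to be found in the camera images.
- valve_box: the fixed grey stopcock box, 264 (x) x 260 (y) x 66 mm high; origin: centre of its underside, on the worktop. Its +y is roughly the robot's left, its +x away from the robot (turned up to 0.3 rad). Walls 8 mm thick, 56 mm high. Guide rails 6 mm thick along both long sides and a stop at the +y end reach z 66 mm. Brass hose barbs stick out 26 mm from both y ends at z 22 mm
- cavity (a point): centre of the floor, 6 mm above the worktop, of the open-topped cavity in the box's -y half: inside 248 (x) x 116 (y) mm. It holds two stopcocks side by side in x, one with a red and one with a blue lever; which is nearer to the robot varies
- deck (a point): centre of the flat closed deck that forms the box's +y half, 56 mm above the worktop, onto which the cover slides
- cover (a joint): how far the cover has slid along the box's +y, in m: 0 wholly over the cavity, 0.128 at its stop on the deck, cavity uncovered. It starts between 0 and 0.025. The cover is captive (cannot lift off), resists with about 3 N and stays where it is left
- cover_push (a point): centre of the outer -y face of the cover, the face to push towards the box's +y. The cover is a flat aluminium slab, 244 (x) x 124 (y) x 22 mm, underside 58 and top 80 mm above the worktop, with a black bar along each y end. The whole -y face is free to push. Fingers pressing on both end bars at once count as pinching
- red_valve: brass stopcock with the red (marked) lever, fixed in the box, pipe along the box's y. Its origin lies on the lever's upright turning axis, 6 mm above the worktop; its axes are parallel to the box's. The axis is at box y -35 mm, box x -50 or +50 mm
- red_lever (a joint): angle of the red lever, rad: 0 open (lever along the pipe, pointing from its axis to the box's -y), 1.571 shut at its stop (across the pipe, pointing to the box's -x, towards the robot). Grows clockwise seen from above; starts between 0 and 0.15. Takes about 0.2 N m to turn (4 to 5 N near the tip) and stays where it is left
- red_tip (a point): point on the centre line of the red lever, 50 mm from its axis, 45 mm above the worktop. The lever is a straight bar 12 mm wide, reaching 62 mm from its axis, 36 to 54 mm above the worktop, with a hub of 20 mm diameter and a yellow dot near its tip. It is pushed on the side that faces the box's +x when open; fingers pressing both long sides at once count as pinching
- blue_valve: the same stopcock with a blue lever, at the other of the two places; to be left open
- blue_lever (a joint): angle of the blue lever, rad, counted like the red one's; starts between 0 and 0.15
- blue_tip (a point): point on the blue lever, 50 mm from its axis, 45 mm above the worktop
- salt_bottle: white reagent bottle with a red cap, 61x60x120 mm, loose, origin under its centre
- spare_barb: small brass hose fitting lying down, 18x42x16 mm, loose, origin under its centre
- vial_a3: small vial with a blue cap, 22x21x52 mm, loose, origin under its centre
- timer: white timer with a small screen, 62x66x18 mm, loose, origin under its centre
- tape_roll: roll of tan tape lying flat, 104x102x25 mm, loose, origin under its centre

How it is judged:
On the way, in this order (a step that is already met when the one before it is completed fails the run):
1. the cover has been slid to its stop, with the red lever still open (value of joint cover above 0.118 m and value of joint red_lever below 0.4 rad), for 0.2 s.
2. the red lever has been pushed shut (value of joint red_lever above 1.45 rad), for 0.2 s.
At the end, for the whole second after the job is handed in: the cover rests within 10 mm of its open stop, the red lever within 0.12 rad (7 degrees) of its shut stop and at rest, and the blue lever's tip within 12 mm of where it was (value of joint cover above 0.118 m and value of joint red_lever above 1.45 rad and velocity of joint red_lever between -0.05 and 0.05 rad/s and distance of blue_tip from where it was at the start of the episode below 0.012 m); the robot touches nothing.
It fails at once if the cover is pinched: fingers press both of its end bars at once (contact force between the fingers and cover_c1 above 1 N and contact force between the fingers and cover_c2 above 1 N).
It fails at once if the red lever is pinched: fingers press both of its sides at once (contact force between the fingers and red_lever_c1 above 1 N and contact force between the fingers and red_lever_c2 above 1 N).
It fails at once if the blue lever is moved by more than 12 mm at its tip (distance of blue_tip from where it was at the start of the episode above 0.012 m).
It fails at once if a thing standing about is moved or lifted by more than 20 mm (distance of any of salt_bottle, spare_barb, vial_a3, timer, tape_roll from where it was at the start of the episode above 0.02 m).
It also fails if it takes over 48 s, if anything falls off the work surface, if the arm or the gripper's body presses on something with over 40 N, if the wrist force passes 120 N, or if a joint passes its speed limit or range.

## Working session

There is one attempt and no reset: what is moved stays moved. The work goes in short steps, Python scripts to look and compute and a tool call to move; the robot and the scene stay as the last step left them, time stands still between calls to the robot, and variables do not carry over. Pictures are saved under pics/ and viewed, and the job is handed in when it is done.

Besides the shell and the picture viewer there is one more tool, called after ">>>" by a JSON object that holds its "api" and its "payload", one argument or row to a line. carry_out: Moves the arm, as the interface text tells. Its arguments: {"type":"object","properties":{"plan":{"type":"array","items":{"type":"array"}},"newtons":{"type":"number"}},"required":["plan"]}

```bash
mkdir -p pics; ls
python3 - <<'E'
from workcell import arm
import cv2
s=arm.sense()
for k,v in s.items(): print(k,v)
for n in("scene","top"):
    im=arm.get_image(n); cv2.imwrite(f"pics/{n}0.png",im[:,:,::-1]); c=arm.calibration(n); print(n,c)
E
```

```text
pics
t 0.0
qpos [-1.31352854  0.59210862  0.04827211  1.60984835 -0.03328945  0.94267265
 -0.03370216]
qvel [-1.14779855e-03 -5.22888999e-04 -6.72219616e-05  2.36955163e-03
  3.32375570e-04  2.00627041e-04  1.07997337e-03]
joint_efforts [ 6.53511779e-04 -5.48686266e+01  1.54701937e+00 -1.98124337e+01
  9.36677767e-03  9.02377884e-03 -4.34435975e-06]
ee_pos [0.24881794 0.68008016 0.23013803]
tcp_rot [-1.55544781  0.27545116 -0.27502259]
wrist_force [-0.0869566   0.18275518 -0.11900487]
wrist_torque [ 0.0145309  -0.03398941 -0.00384839]
gripper_width 0.08534615695456653
scene {'K': array([[408.33143727,   0.        , 281.77973733],
       [  0.        , 408.33143727, 206.84322   ],
       [  0.        ,   0.        ,   1.        ]]), 'k1': -0.09744904297920703, 'view': array([[-0.61938909, -0.7847307 ,  0.02355592,  0.30110708],
       [-0.45646929,  0.33555605, -0.82403757,  0.28444926],
       [ 0.63874325, -0.52115244, -0.56604523,  0.81687693],
       [ 0.        ,  0.        ,  0.        ,  1.        ]])}
top {'K': array([[485.66202523,   0.        , 284.60835975],
       [  0.        , 485.66202523, 212.80824959],
       [  0.        ,   0.        ,   1.        ]]), 'k1': -0.12769046309312276, 'view': array([[-6.21220735e-03, -9.99980057e-01, -1.13737063e-03,
         1.45766168e-02],
       [-9.86450482e-01,  6.31461880e-03, -1.63937711e-01,
         4.87623358e-01],
       [ 1.63941624e-01,  1.03544755e-04, -9.86470037e-01,
         1.23518651e+00],
       [ 0.00000000e+00,  0.00000000e+00,  0.00000000e+00,
         1.00000000e+00]])}
```

View pics/scene0.png

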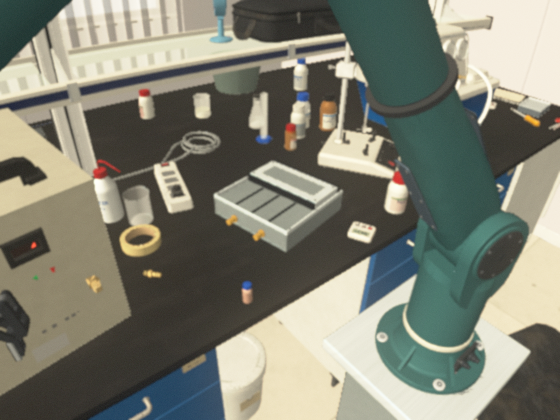

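View pics/top0.png

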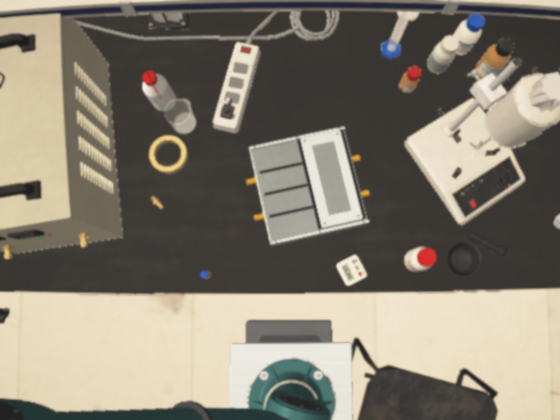

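The top view shows the box centred near (308,185). Its cover, a silver slab with a grey panel, covers the right (-y) half, and the deck is to the left. The timer is at (351,269), the vial at (205,274), the salt bottle at (420,259), the tape at (168,154) and the barb at (157,202). I'll enlarge it next.

```bash
cat > h.py <<'E'
import numpy as np, cv2
from workcell import arm
def ray(n,u,v):
    c=arm.calibration(n);K=c['K'];d=np.array([(u-K[0,2])/K[0,0],(v-K[1,2])/K[1,1]]);p=d.copy()
    for _ in range(30): p=d/(1+c['k1']*(p@p))
    V=c['view'];R=V[:3,:3];return -R.T@V[:3,3], R.T@np.array([p[0],p[1],1])
def onz(n,u,v,z):
    o,d=ray(n,u,v);return o+d*(z-o[2])/d[2]
def proj(n,P):
    c=arm.calibration(n);K=c['K'];V=c['view'];q=V[:3,:3]@np.asarray(P,float)+V[:3,3];p=q[:2]/q[2];p=p*(1+c['k1']*(p@p))
    return K[0,0]*p[0]+K[0,2],K[1,1]*p[1]+K[1,2]
E
python3 - <<'E'
import cv2
im=cv2.imread('pics/top0.png')[110:260,230:390]
cv2.imwrite('pics/top0z.png',cv2.resize(im,None,fx=4,fy=4,interpolation=cv2.INTER_CUBIC))
E
```

```text
(no output)
```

View pics/top0z.png

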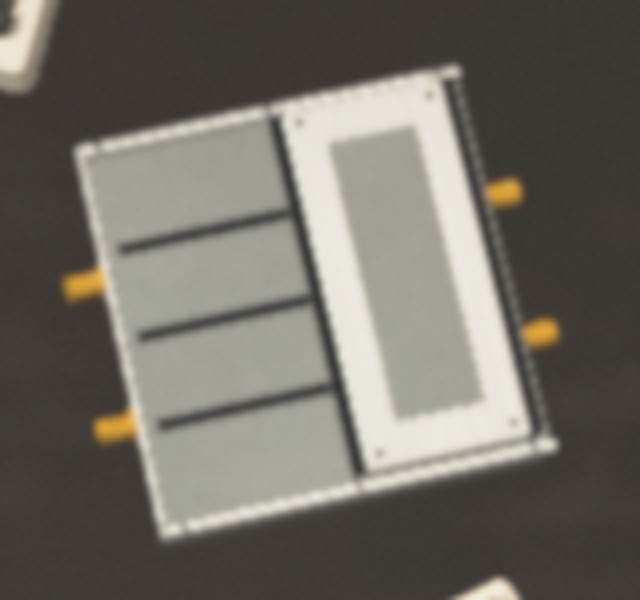

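The zoom shows the rail and stop corners (z 66 mm) at about (77,147), (460,68), (557,446) and (165,540). The cover's -y black bar runs from (450,80) to (545,435).

```bash
python3 - <<'E'
from h import *
f=lambda x,y,z:onz('top',230+(x+.5)/4-.5,110+(y+.5)/4-.5,z)
C=np.array([f(*c,.066) for c in[(77,147),(460,68),(557,446),(165,540)]])
print(C.round(4)); # far-left(+x+y), far-right(+x,-y), near-right, near-left
print([round(float(np.linalg.norm(C[i]-C[(i+1)%4])),4) for i in range(4)])
c=C.mean(0); ex=(C[0]+C[1]-C[2]-C[3])[:2];ex/=np.linalg.norm(ex)
ey=(C[0]+C[3]-C[1]-C[2])[:2];ey/=np.linalg.norm(ey)
print(c,np.arctan2(ex[1],ex[0]),np.arctan2(-ey[0],ey[1]))
B=lambda p:np.array([(np.array(p)[:2]-c[:2])@ex,(np.array(p)[:2]-c[:2])@ey]).round(4)
for q in [(443,78),(531,432),(455,80),(543,435),(284,118),(360,475),(270,115)]: print(q,B(f(*q,.08)))
for n,q,z in[('timer',(351,269),.018),('vial',(205,274),.052),('salt',(427,256),.12),('tape',(168,154),.025),('barb',(157,202),.01)]:
    p=onz('top',*q,z);print(n,p.round(3),B(p))
# check with scene: project box corners
print([np.round(proj('scene',x)) for x in C])
E
python3 - <<'E'
import cv2
im=cv2.imread('pics/scene0.png')[140:310,200:420]
cv2.imwrite('pics/scene0z.png',cv2.resize(im,None,fx=3.5,fy=3.5,interpolation=cv2.INTER_CUBIC))
E
```

```text
[[ 0.6619  0.1048  0.066 ]
 [ 0.7154 -0.15    0.066 ]
 [ 0.4603 -0.2053  0.066 ]
 [ 0.4015  0.047   0.066 ]]
[0.2603, 0.261, 0.2591, 0.2667]
[ 0.55977798 -0.05089522  0.066     ] 0.21601679670571608 0.2179927908438284
(443, 78) [ 0.122  -0.1149]
(531, 432) [-0.1193 -0.1124]
(455, 80) [ 0.1189 -0.1223]
(543, 435) [-0.1229 -0.1194]
(284, 118) [ 0.118  -0.0064]
(360, 475) [-0.122   0.0004]
(270, 115) [0.122  0.0021]
timer [ 0.34  -0.162  0.018] [-0.2382 -0.0613]
vial [0.328 0.216 0.052] [-0.169   0.3112]
salt [ 0.365 -0.337  0.12 ] [-0.2518 -0.2373]
tape [0.656 0.33  0.025] [0.1752 0.3511]
barb [0.525 0.359 0.01 ] [0.0537 0.4078]
[array([215., 194.]), array([275., 161.]), array([343., 190.]), array([289., 232.])]
```

View pics/scene0z.png

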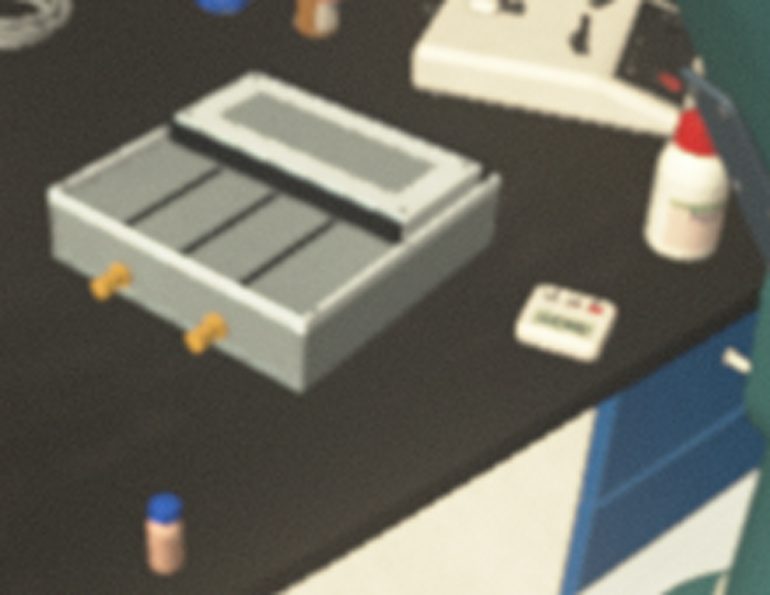

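```bash
cat >> h.py <<'E'
from scipy.spatial.transform import Rotation as Ro
c0=np.array([0.5598,-0.0509]);th=0.217
ex=np.array([np.cos(th),np.sin(th)]);ey=np.array([-np.sin(th),np.cos(th)])
W=lambda bx,by:c0+bx*ex+by*ey
Bx=lambda p:np.array([(np.array(p)[:2]-c0)@ex,(np.array(p)[:2]-c0)@ey])
E
python3 - <<'E'
from h import *
s=arm.sense();R=Ro.from_rotvec(s['tcp_rot']).as_matrix();print(R.round(3))
for nm,z in(('x',R[:,0]),('z',R[:,2])): print(nm,np.degrees(np.arctan2(z[1],z[0])))
print(np.degrees(th)); t=W(0,-.175);print(t,t-s['ee_pos'][:2],np.linalg.norm(t))
E
```

```text
[[ 0.939 -0.001  0.344]
 [-0.344 -0.002  0.939]
 [ 0.    -1.    -0.002]]
x -20.093857113022988
z 69.90612533448936
12.433184154338864
[ 0.59747767 -0.22179586] [ 0.34858576 -0.90193044] 0.6373170041891404
```

>>> {"api": "carry_out", "payload": {
  "plan": [
    [0, [0.018, -0.046, 0], [0, 0, -0.13]],
    [0, [0.036, -0.092, 0], [0, 0, -0.26]],
    [0, [0.054, -0.138, 0], [0, 0, -0.39]],
    [0, [0.072, -0.184, 0], [0, 0, -0.52]],
    [0, [0.09, -0.23, 0], [0, 0, -0.65]],
    [0, [0.108, -0.276, 0], [0, 0, -0.78]],
    [0, [0.126, -0.322, 0], [0, 0, -0.91]],
    [0, [0.144, -0.368, 0], [0, 0, -1.004]]
  ]
}}

```text
t: 0.9
ee_pos: [0.3933, 0.3108, 0.2312]
tcp_rot: [-1.302, 1.052, -1.052]
wrist_force: [1.4, -1.2, 0.8]
gripper_width: -0.0001
```

>>> {"api": "carry_out", "payload": {
  "plan": [
    [0, [0.018, -0.046, 0], [0, 0, 0]],
    [0, [0.036, -0.092, 0], [0, 0, 0]],
    [0, [0.054, -0.138, 0], [0, 0, 0]],
    [0, [0.072, -0.184, 0], [0, 0, 0]],
    [0, [0.09, -0.23, 0], [0, 0, 0]],
    [0, [0.108, -0.276, 0], [0, 0, 0]],
    [0, [0.126, -0.322, 0], [0, 0, 0]],
    [0, [0.144, -0.368, 0], [0, 0, 0]]
  ]
}}

```text
t: 1.7
ee_pos: [0.5373, -0.0569, 0.2311]
tcp_rot: [-1.304, 1.049, -1.048]
wrist_force: [0.6, 0.4, -0.3]
gripper_width: 0.0003
```

>>> {"api": "carry_out", "payload": {
  "plan": [
    [0, [0.016, -0.044, 0], [0, 0, 0]],
    [0, [0.032, -0.088, 0], [0, 0, 0]],
    [0, [0.048, -0.132, 0], [0, 0, 0]],
    [0, [0.062, -0.174, 0], [0, 0, 0]],
    [0, [0.062, -0.174, 0], [0, 0, 0]]
  ]
}}

```text
t: 2.2
ee_pos: [0.5994, -0.238, 0.2317]
tcp_rot: [-1.304, 1.051, -1.061]
wrist_force: [-1.2, -0.3, 1.0]
gripper_width: 0.0
```

Run:
```python
from h import *
for n in("scene","top"):
    im=arm.get_image(n); cv2.imwrite(f"pics/{n}1.png",im[:,:,::-1])
s=arm.sense();R=Ro.from_rotvec(s['tcp_rot']).as_matrix();print(s['t'],s['ee_pos'],Bx(s['ee_pos']),s['qpos'],R.round(3),s['wrist_force'])
print(W(0,-.18)-s['ee_pos'][:2])
a=cv2.imread('pics/scene1.png')[130:310,200:420];b=cv2.imread('pics/top1.png')[110:290,230:450]
cv2.imwrite('pics/b1.png',cv2.resize(np.vstack([a,b]),None,fx=1.6,fy=1.6))
```

```text
2.3 [ 0.59856042 -0.23059422  0.23070091] [-0.00083694 -0.18382514] [ 0.00589024  0.51641696  0.42082101  1.81926474 -0.26795798  0.86323112
  0.76692532] [[ 0.211 -0.001  0.977]
 [-0.977 -0.     0.211]
 [-0.    -1.    -0.001]] [ 0.51921942 -0.18266218  0.54183355]
[-6.24743783e-06  3.91562092e-03]
```

View pics/b1.png

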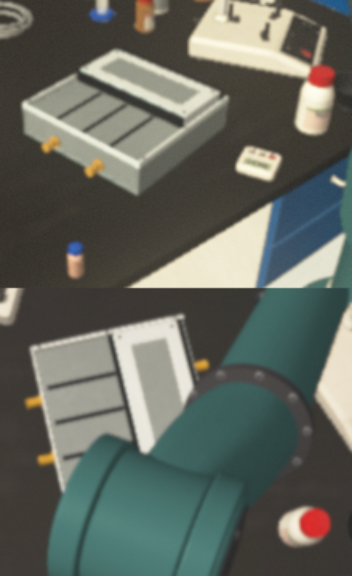

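>>> {"api": "carry_out", "payload": {
  "plan": [
    [0, [0, 0, -0.045], [0, 0, 0]],
    [0, [0, 0, -0.09], [0, 0, 0]],
    [0, [0, 0, -0.135], [0, 0, 0]],
    [0, [0, 0, -0.164], [0, 0, 0]],
    [0, [0, 0, -0.164], [0, 0, 0]]
  ]
}}

```text
t: 2.8
ee_pos: [0.5956, -0.2248, 0.0629]
tcp_rot: [-1.307, 1.055, -1.038]
wrist_force: [-0.5, 0.5, -0.5]
gripper_width: -0.0001
```

Run:
```python
from h import *
for n in("scene",):
    im=arm.get_image(n); cv2.imwrite(f"pics/{n}2.png",im[:,:,::-1])
s=arm.sense();print(s['t'],s['ee_pos'],Bx(s['ee_pos']),s['wrist_force'])
```

```text
2.85 [ 0.59754197 -0.22632171  0.0654725 ] [-0.00091163 -0.17943356] [-0.13716224 -0.16837659  0.11124027]
```

View pics/scene2.png

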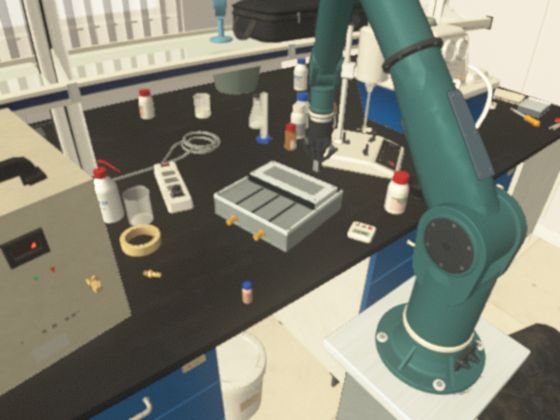

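The gripper is down beside the free -y face of the cover, at about (318,150), and clear of everything. Next I push along the box's +y, direction (-0.215, 0.977).

>>> {"api": "carry_out", "payload": {
  "plan": [
    [0, [-0.0055, 0.025, 0], [0, 0, 0]],
    [0, [-0.009, 0.04, 0], [0, 0, 0]],
    [0, [-0.012, 0.055, 0], [0, 0, 0]],
    [0, [-0.015, 0.07, 0], [0, 0, 0]],
    [0, [-0.018, 0.085, 0], [0, 0, 0]],
    [0, [-0.022, 0.1, 0], [0, 0, 0]],
    [0, [-0.022, 0.1, 0], [0, 0, 0]]
  ]
}}

```text
t: 3.55
ee_pos: [0.5769, -0.1251, 0.0673]
tcp_rot: [-1.303, 1.048, -1.043]
wrist_force: [-0.2, 0.4, -0.2]
gripper_width: -0.0002
```

Run:
```python
from h import *
for n in("scene",):
    im=arm.get_image(n); cv2.imwrite(f"pics/{n}3.png",cv2.resize(im[130:310,180:400,::-1],None,fx=3,fy=3))
s=arm.sense();print(s['t'],s['ee_pos'],Bx(s['ee_pos']),s['wrist_force'])
```

```text
3.6 [ 0.5764459  -0.12600406  0.06698284] [ 8.55361706e-05 -7.69265787e-02] [ 0.29205156  0.34715088 -0.49713595]
```

View pics/scene3.png

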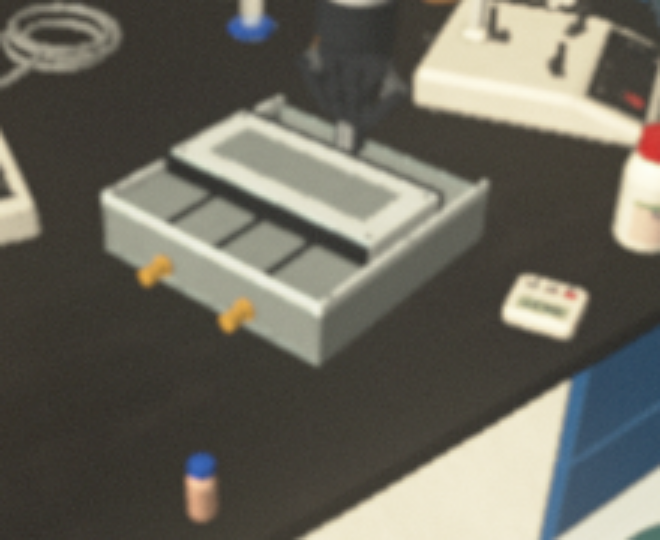

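The cover has slid about halfway with the fingertips behind it. I continue to the stop, slowing at the end.

>>> {"api": "carry_out", "payload": {
  "plan": [
    [0, [-0.004, 0.02, 0], [0, 0, 0]],
    [0, [-0.0075, 0.035, 0], [0, 0, 0]],
    [0, [-0.01, 0.046, 0], [0, 0, 0]],
    [0, [-0.012, 0.055, 0], [0, 0, 0]],
    [0, [-0.013, 0.06, 0], [0, 0, 0]],
    [0, [-0.0135, 0.063, 0], [0, 0, 0]],
    [0, [-0.0135, 0.063, 0], [0, 0, 0]]
  ]
}}

```text
t: 4.3
ee_pos: [0.5629, -0.0652, 0.067]
tcp_rot: [-1.304, 1.05, -1.047]
wrist_force: [-0.1, -1.1, 0.9]
gripper_width: -0.0002
```

Run:
```python
from h import *
for n in("scene",):
    im=arm.get_image(n); cv2.imwrite(f"pics/{n}4.png",cv2.resize(im[130:310,180:400,::-1],None,fx=3,fy=3))
s=arm.sense();print(s['t'],s['ee_pos'],Bx(s['ee_pos']),s['wrist_force'])
```

```text
4.35 [ 0.56301712 -0.06527986  0.06701757] [ 4.56725192e-05 -1.47352668e-02] [-0.52074147 -0.77567305  0.32537966]
```

View pics/scene4.png

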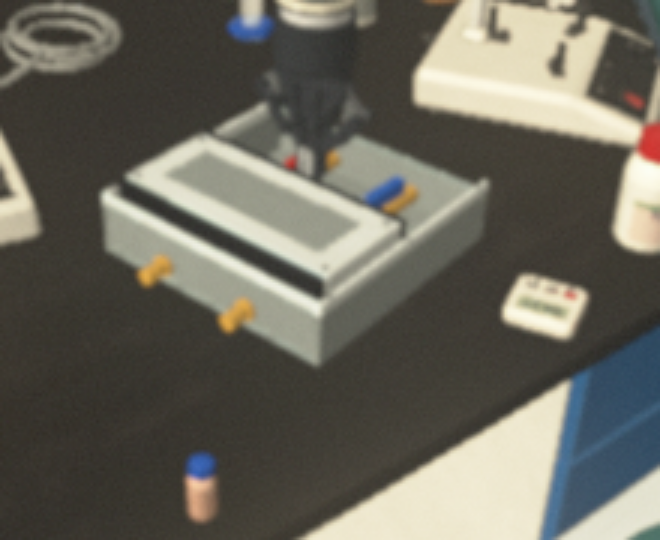

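The blue lever is on the near side at (385,192) in the crop and the red one on the far side at (292,160), so red is at box x +50. The cover isn't quite at its stop, so I push on in small steps.

>>> {"api": "carry_out", "payload": {
  "plan": [
    [0, [-0.001, 0.004, 0], [0, 0, 0]],
    [0, [-0.0017, 0.008, 0], [0, 0, 0]],
    [0, [-0.0017, 0.008, 0], [0, 0, 0]],
    [0, [-0.0017, 0.008, 0], [0, 0, 0]]
  ]
}}

```text
t: 4.75
ee_pos: [0.562, -0.0603, 0.0671]
tcp_rot: [-1.305, 1.048, -1.052]
wrist_force: [-0.1, -6.1, -3.0]
gripper_width: 0.0001
```

Run:
```python
from h import *
s=arm.sense();print(s['t'],s['ee_pos'],Bx(s['ee_pos']),s['wrist_force'])
```

```text
4.75 [ 0.56202784 -0.06033748  0.06713374] [ 0.00014369 -0.00969581] [-0.13551079 -6.10758998 -2.95174542]
```

>>> {"api": "carry_out", "payload": {
  "plan": [
    [0, [-0.001, 0.004, 0], [0, 0, 0]],
    [0, [-0.0013, 0.006, 0], [0, 0, 0]],
    [0, [-0.0013, 0.006, 0], [0, 0, 0]],
    [0, [-0.0013, 0.006, 0], [0, 0, 0]]
  ]
}}

```text
t: 5.15
ee_pos: [0.562, -0.0603, 0.0673]
tcp_rot: [-1.306, 1.044, -1.063]
wrist_force: [2.0, -14.9, -7.3]
gripper_width: -0.0002
```

Run:
```python
from h import *
s=arm.sense();print(s['t'],s['ee_pos'],Bx(s['ee_pos']),s['wrist_force'])
im=arm.get_image('scene'); cv2.imwrite(f"pics/scene5.png",cv2.resize(im[130:310,180:400,::-1],None,fx=3,fy=3,interpolation=cv2.INTER_CUBIC))
```

```text
5.15 [ 0.56202864 -0.06028274  0.06729349] [ 0.00015626 -0.00964252] [  1.97616642 -14.85299747  -7.31797358]
```

View pics/scene5.png

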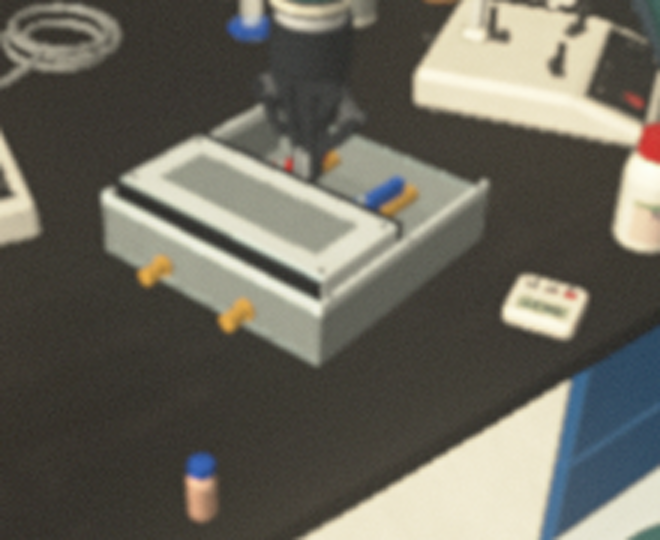

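Force rose to 15 N with no further motion, so the cover is at its stop. I back off, rise, and move over the free side of the red lever.

>>> {"api": "carry_out", "payload": {
  "plan": [
    [0, [0.0045, -0.02, 0], [0, 0, 0]],
    [0, [0.0065, -0.03, 0.02], [0, 0, 0]],
    [0, [0.0065, -0.03, 0.07], [0, 0, 0]],
    [0, [0.0065, -0.03, 0.1], [0, 0, 0]],
    [0, [0.05, -0.045, 0.1], [0, 0, 0]],
    [0, [0.09, -0.06, 0.1], [0, 0, 0]],
    [0, [0.106, -0.064, 0.1], [0, 0, 0]],
    [0, [0.106, -0.064, 0.1], [0, 0, 0]]
  ]
}}

```text
t: 6.0
ee_pos: [0.6693, -0.1154, 0.1672]
tcp_rot: [-1.302, 1.046, -1.049]
wrist_force: [-0.3, 0.4, -0.3]
gripper_width: 0.0003
```

Run:
```python
from h import *
s=arm.sense();print(s['t'],s['ee_pos'],Bx(s['ee_pos']),s['wrist_force'])
im=arm.get_image('scene'); cv2.imwrite(f"pics/scene6.png",cv2.resize(im[130:260,200:360,::-1],None,fx=4.5,fy=4.5,interpolation=cv2.INTER_CUBIC))
im=arm.get_image('top'); cv2.imwrite(f"pics/top6.png",cv2.resize(im[100:260,230:390,::-1],None,fx=3,fy=3,interpolation=cv2.INTER_CUBIC))
for r in (.05,):
  for a in (0,.15): 
    p=W(.05-r*np.sin(a),-.035-r*np.cos(a)); q=proj('scene',[*p,.054]);print((q[0]-200)*4.5,(q[1]-130)*4.5)
q=proj('scene',[*W(.05,-.035),.054]);print((q[0]-200)*4.5,(q[1]-130)*4.5)
```

```text
6.0 [ 0.66930576 -0.11535041  0.16724035] [ 0.09306137 -0.0865156 ] [-0.32391829  0.422029   -0.25760983]
383.71794506402847 217.26502435379984
391.7650264001904 221.29464374554846
336.430807377404 245.93833469209898
```

View pics/scene6.png

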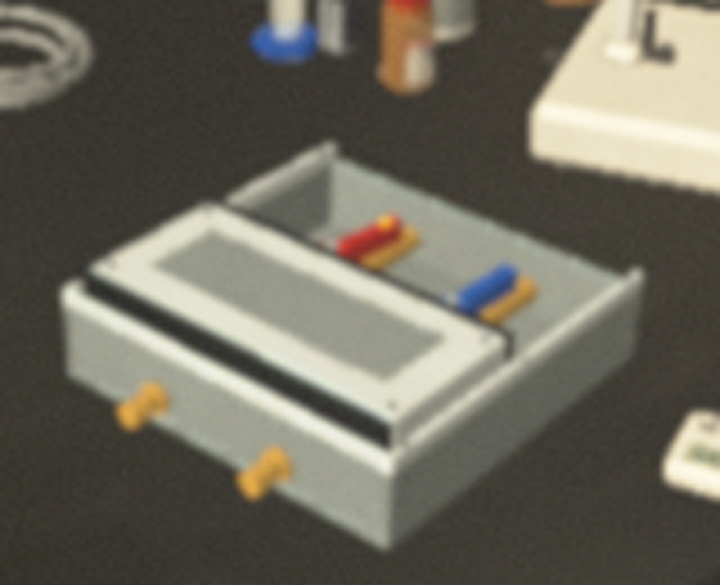

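View pics/top6.png

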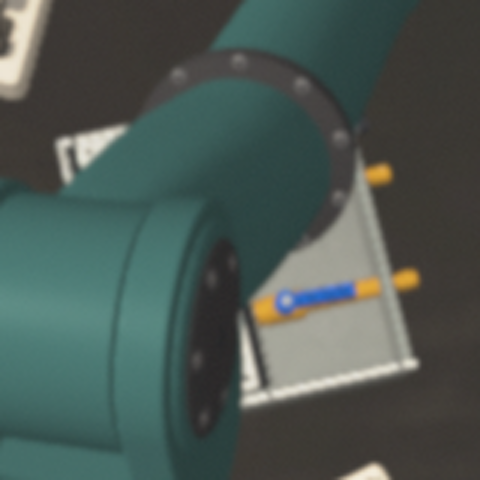

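The picture shows the cover at the stop. The red lever's dot is at (390,222), which fits the predicted box x +50 at about 0.1 rad, and the blue lever lies open. I lower into the gap on the red lever's +x side.

>>> {"api": "carry_out", "payload": {
  "plan": [
    [0, [0, 0, -0.045], [0, 0, 0]],
    [0, [0, 0, -0.09], [0, 0, 0]],
    [0, [0, 0, -0.123], [0, 0, 0]],
    [0, [0, 0, -0.123], [0, 0, 0]]
  ]
}}

```text
t: 6.5
ee_pos: [0.6607, -0.1135, 0.0394]
tcp_rot: [-1.309, 1.059, -1.039]
wrist_force: [-0.7, -0.0, -0.5]
gripper_width: -0.0
```

Run:
```python
from h import *
s=arm.sense();print(s['t'],s['ee_pos'],Bx(s['ee_pos']),s['wrist_force'])
im=arm.get_image('scene'); cv2.imwrite(f"pics/scene7.png",cv2.resize(im[130:260,200:360,::-1],None,fx=4.5,fy=4.5,interpolation=cv2.INTER_CUBIC))
```

```text
6.5 [ 0.66067611 -0.11354142  0.03941411] [ 0.08502358 -0.08289106] [-0.73092721 -0.02648473 -0.48745041]
```

View pics/scene7.png

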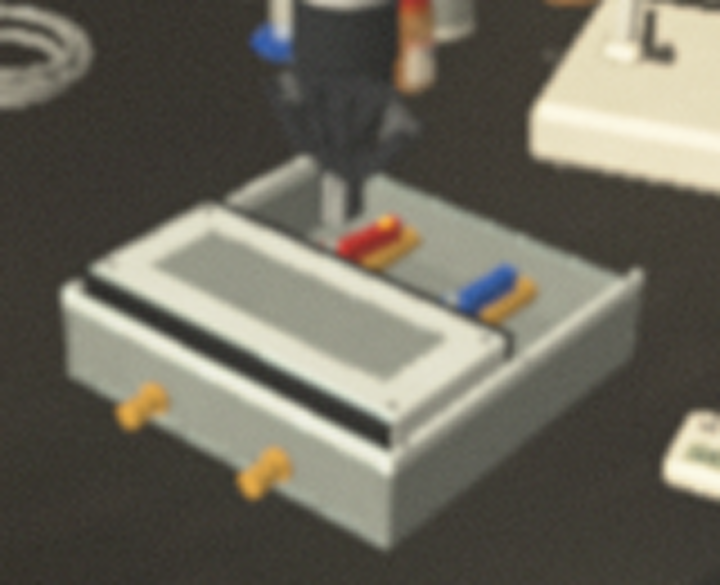

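>>> {"api": "carry_out", "payload": {
  "plan": [
    [0, [0, 0, 0], [0, 0, 0]]
  ]
}}

```text
t: 6.65
ee_pos: [0.6669, -0.1161, 0.0458]
tcp_rot: [-1.303, 1.048, -1.049]
wrist_force: [0.5, -0.1, 0.6]
gripper_width: 0.0002
```

Run:
```python
from h import *
s=arm.sense();p=s['ee_pos'];print(s['t'],p,Bx(p),s['wrist_force'])
for a,r,o in[(0,.048,0),(.2,.048,-.002),(.4,.047,-.003),(.6,.046,-.003),(.8,.045,-.003),(1.0,.044,-.003),(1.2,.043,-.003),(1.4,.042,-.003),(1.571,.042,-.003),(1.571,.042,-.008),(1.571,.042,-.012)]:
    d=np.array([-np.sin(a),-np.cos(a)]);n=np.array([np.cos(a),-np.sin(a)])
    b=np.array([.05,-.035])+r*d+n*(.006+.0145*np.cos(a)+.011*np.sin(a)+o)
    print(a,o,b.round(4),(W(*b)-p[:2]).round(4))
```

```text
6.65 [ 0.66689109 -0.11610388  0.0457686 ] [ 0.09054111 -0.08673151] [ 0.4556611  -0.05280434  0.56056835]
0 0 [ 0.0705 -0.083 ] [-0.0204 -0.0007]
0.2 -0.002 [ 0.0605 -0.0861] [-0.0295 -0.0059]
0.4 -0.003 [ 0.0507 -0.0863] [-0.039  -0.0082]
0.6 -0.003 [ 0.0415 -0.0849] [-0.0483 -0.0088]
0.8 -0.003 [ 0.0323 -0.0814] [-0.058  -0.0073]
1.0 -0.003 [ 0.0238 -0.0757] [-0.0675 -0.0036]
1.2 -0.003 [ 0.0166 -0.0678] [-0.0762  0.0025]
1.4 -0.003 [ 0.0114 -0.0582] [-0.0834  0.0108]
1.571 -0.003 [ 0.008 -0.049] [-0.0887  0.0191]
1.571 -0.008 [ 0.008 -0.044] [-0.0898  0.024 ]
1.571 -0.012 [ 0.008 -0.04 ] [-0.0907  0.0279]
```

>>> {"api": "carry_out", "payload": {
  "plan": [
    [0, [-0.0205, -0.001, -0.002], [0, 0, 0]],
    [0, [-0.0295, -0.006, -0.002], [0, 0, 0]],
    [0, [-0.039, -0.008, -0.002], [0, 0, 0]],
    [0, [-0.0485, -0.009, -0.002], [0, 0, 0]],
    [0, [-0.058, -0.0075, -0.002], [0, 0, 0]],
    [0, [-0.0675, -0.0035, -0.002], [0, 0, 0]],
    [0, [-0.0675, -0.0035, -0.002], [0, 0, 0]]
  ]
}}

```text
t: 7.35
ee_pos: [0.6032, -0.1202, 0.0452]
tcp_rot: [-1.299, 1.041, -1.055]
wrist_force: [4.4, 0.4, 2.2]
gripper_width: -0.0001
```

Run:
```python
from h import *
s=arm.sense();p=s['ee_pos'];print(s['t'],p,Bx(p),s['wrist_force'])
im=arm.get_image('scene'); cv2.imwrite(f"pics/scene8.png",cv2.resize(im[130:260,200:360,::-1],None,fx=4.5,fy=4.5,interpolation=cv2.INTER_CUBIC))
```

```text
7.35 [ 0.60316803 -0.12018659  0.04521007] [ 0.02743349 -0.07699884] [4.43203596 0.39768736 2.18825494]
```

View pics/scene8.png

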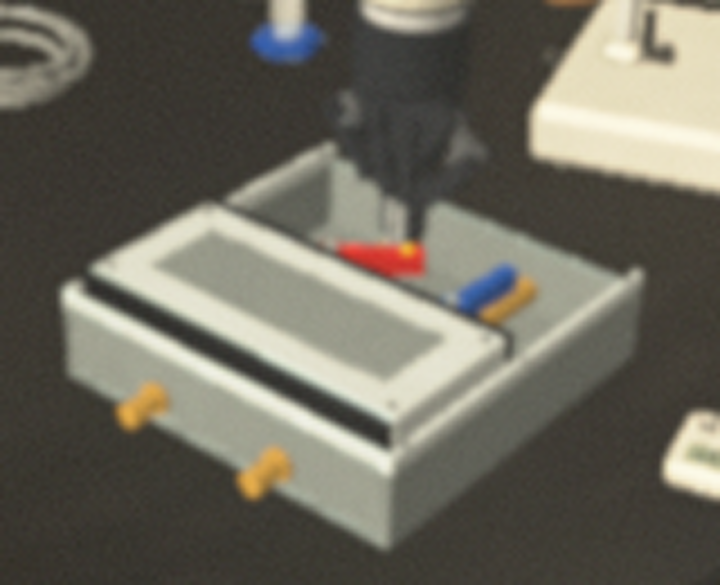

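The lever has turned about 0.7 rad with the finger on its trailing side, and the blue one is untouched. I continue round the arc.

>>> {"api": "carry_out", "payload": {
  "plan": [
    [0, [-0.0045, 0.003, 0], [0, 0, 0]],
    [0, [-0.009, 0.006, 0], [0, 0, 0]],
    [0, [-0.0125, 0.01, 0], [0, 0, 0]],
    [0, [-0.016, 0.0145, 0], [0, 0, 0]],
    [0, [-0.0185, 0.0185, 0], [0, 0, 0]],
    [0, [-0.021, 0.0225, 0], [0, 0, 0]],
    [0, [-0.022, 0.0275, 0], [0, 0, 0]],
    [0, [-0.022, 0.0275, 0], [0, 0, 0]]
  ]
}}

```text
t: 8.2
ee_pos: [0.5804, -0.0971, 0.044]
tcp_rot: [-1.303, 1.042, -1.06]
wrist_force: [4.1, -4.6, -0.4]
gripper_width: -0.0002
```

Run:
```python
from h import *
s=arm.sense();p=s['ee_pos'];print(s['t'],p,Bx(p),s['wrist_force'])
im=arm.get_image('scene'); cv2.imwrite(f"pics/scene9.png",cv2.resize(im[130:260,200:360,::-1],None,fx=4.5,fy=4.5,interpolation=cv2.INTER_CUBIC))
```

```text
8.2 [ 0.58041021 -0.09709583  0.04398274] [ 0.01018085 -0.04954983] [ 4.09508892 -4.57867078 -0.35846398]
```

View pics/scene9.png

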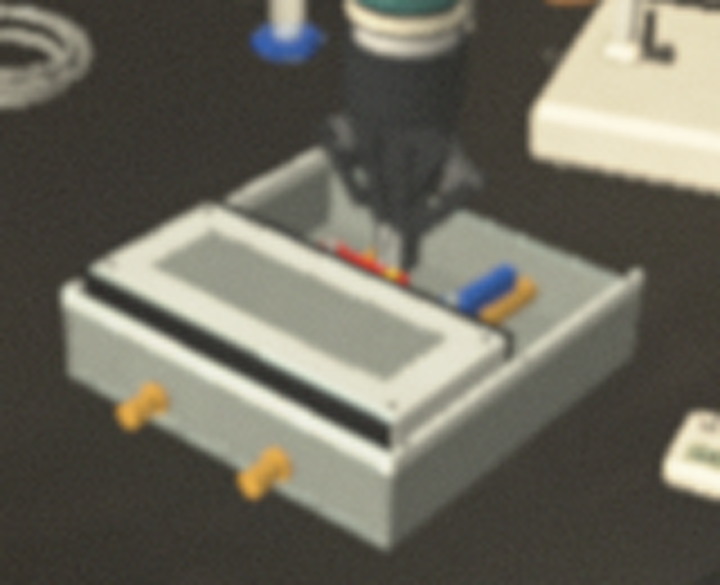

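The lever now points almost across the pipe. I press further along +y to confirm the stop.

>>> {"api": "carry_out", "payload": {
  "plan": [
    [0, [-0.001, 0.004, 0], [0, 0, 0]],
    [0, [-0.002, 0.008, 0], [0, 0, 0]],
    [0, [-0.002, 0.01, 0], [0, 0, 0]],
    [0, [-0.002, 0.01, 0], [0, 0, 0]]
  ]
}}

```text
t: 8.65
ee_pos: [0.5804, -0.0966, 0.0443]
tcp_rot: [-1.306, 1.036, -1.076]
wrist_force: [6.6, -19.0, -4.8]
gripper_width: 0.0
```

Run:
```python
from h import *
s=arm.sense();p=s['ee_pos'];print(s['t'],p,Bx(p),s['wrist_force'])
```

```text
8.65 [ 0.5803907  -0.09659039  0.04432013] [ 0.01027062 -0.04905205] [  6.64458915 -18.96849347  -4.80107342]
```

It's at the stop: 19 N with 0.5 mm of motion. I back off, rise and clear the view.

>>> {"api": "carry_out", "payload": {
  "plan": [
    [0, [0.003, -0.015, 0], [0, 0, 0]],
    [0, [0.006, -0.028, 0], [0, 0, 0]],
    [0, [0.006, -0.028, 0.04], [0, 0, 0]],
    [0, [0.006, -0.028, 0.085], [0, 0, 0]],
    [0, [0.006, -0.028, 0.13], [0, 0, 0]],
    [0, [0.006, -0.028, 0.18], [0, 0, 0]],
    [0, [0.0, 0.02, 0.19], [0, 0, 0]],
    [0, [-0.01, 0.065, 0.19], [0, 0, 0]]
  ]
}}

```text
t: 9.45
ee_pos: [0.5664, -0.0173, 0.2354]
tcp_rot: [-1.299, 1.048, -1.053]
wrist_force: [0.6, 0.7, 0.4]
gripper_width: 0.0003
```

>>> {"api": "carry_out", "payload": {
  "plan": [
    [0, [-0.018, 0.046, 0], [0, 0, 0]],
    [0, [-0.036, 0.092, 0], [0, 0, 0]],
    [0, [-0.054, 0.138, 0], [0, 0, 0]],
    [0, [-0.072, 0.184, 0], [0, 0, 0]],
    [0, [-0.09, 0.23, 0], [0, 0, 0]],
    [0, [-0.108, 0.276, 0], [0, 0, 0]],
    [0, [-0.126, 0.322, 0], [0, 0, 0]],
    [0, [-0.126, 0.322, 0], [0, 0, 0]]
  ]
}}

```text
t: 10.25
ee_pos: [0.434, 0.313, 0.2316]
tcp_rot: [-1.31, 1.042, -1.034]
wrist_force: [0.3, 0.6, -0.4]
gripper_width: 0.0002
```

Run:
```python
from h import *
s=arm.sense();print(s['t'],s['ee_pos'],s['wrist_force'])
im=arm.get_image('top'); cv2.imwrite("pics/top10f.png",im[:,:,::-1]);cv2.imwrite("pics/top10.png",cv2.resize(im[110:260,230:390,::-1],None,fx=4,fy=4,interpolation=cv2.INTER_CUBIC))
im=arm.get_image('scene'); cv2.imwrite("pics/scene10.png",im[:,:,::-1])
```

```text
10.25 [0.43397858 0.31297248 0.23161802] [ 0.31620427  0.60041959 -0.4209393 ]
```

View pics/top10.png

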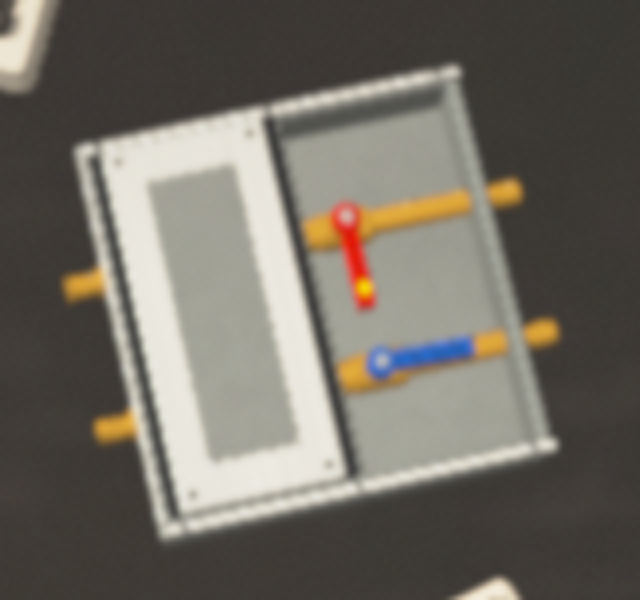

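View pics/scene10.png

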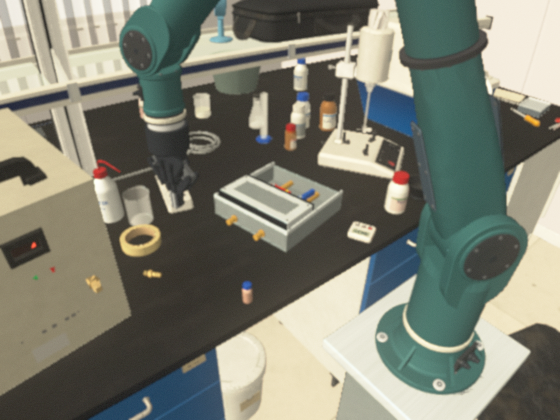

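Run:
```python
from h import *
f=lambda x,y,z:Bx(onz('top',230+(x+.5)/4-.5,110+(y+.5)/4-.5,z))
for n,a,b in(('red',(346,217),(364,288)),('red2',(346,217),(366,305)),('blue',(380,361),(472,346))):
    A=f(*a,.054);B=f(*b,.054);d=B-A;print(n,A.round(4),B.round(4),np.arctan2(-d[0],-d[1]))
print(f(262,117,.08),f(348,478,.08),f(95,150,.08))
```

```text
red [ 0.0503 -0.0334] [ 0.0009 -0.0338] 1.5643900515057518
red2 [ 0.0503 -0.0334] [-0.0106 -0.0324] 1.588560003866028
blue [-0.049  -0.0325] [-0.0526 -0.0937] 0.05888752045501534
[0.12177524 0.00761402] [-0.12219113  0.0081341 ] [0.1240825  0.11889524]
```

The red lever measures about 1.57 rad, the blue about 0.06 (within its start range), and the cover is against its stop.

```bash
python3 -c "
from workcell import arm
print(arm.sense()['qvel'].round(3) if hasattr(arm.sense()['qvel'],'round') else '');print(arm.sign_off())"
```

```text
[ 0.043 -0.008  0.055  0.016  0.005 -0.008  0.001]
the job is handed in; nothing more can be done
None
```

The cover is at its open stop and the red lever is shut. The job is handed in, at about 10 s of the 48 s allowed; no verdict is reported.

- **Cover:** I pushed it along its rails with the shut fingers on its -y face. At the end, force rose to about 15 N with no further motion. The last top view shows its black bar against the stop.
- **Red lever:** I pushed it clockwise from its +x side. It stopped under about 19 N, and the last top view puts it at 1.56–1.59 rad (stop at 1.571).
- **Blue lever:** It measures about 0.06 rad, inside its starting range. The cover hid it at the start, so this is not a direct before-and-after comparison, but the finger path stayed well clear of it.
- **Bottles and other things:** They look unmoved in the last scene picture; I did not measure their positions again.
- **Robot:** The arm was in free air above the bench when I handed in, touching nothing.

No check failed. The only disagreement was about 3 mm in the valve axis y from the top view, -33 mm against the stated -35 mm, which is within pixel and calibration error.

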